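Draw the filter slide from under the reader's cover and hold it over the light pad

ROBOT

A 7-joint arm with a two-finger parallel gripper is mounted at the origin on a cart in front of the work surface, level with it; the furniture and walls round the work are solid. World frame = base frame: x ahead of the robot, y to its left, z up, the work surface at z = 0. Lengths are in m, angles in rad, forces in N, time in s.
With the tool pointing down it reaches from about 0.375 to 0.925 m from the base axis. Payload 3.1 kg.
Tool frame: the origin (TCP) lies at the very end of the fingers, on their centre line; the grasp point (between the pads) lies r.grasp_offset behind it (r.grasp_offset is the distance from the TCP to the grasp point, in m); z points along the fingers, y is the line along which they close (so a half turn about z gives the same grasp; the last joint's range is limited). The gripper opens to 85 mm and grips with 20 to 120 N. Pads are 22 mm wide; open, the fingers measure 114 mm over their backs; the gripper's body (76 mm by 85 mm) begins 54 mm behind the grasp point. The pads swing forward as they close: fully open they stand 13 mm farther back than shut.
Start: joints at [-1.426, 0.383, 0.044, 1.598, -0.018, 1.161, -0.05], TCP at [0.156, 0.631, 0.231] pointing down, gripper open.
Joint ranges: [-2.61, 2.61], [-0.41, 2.15], [-1.48, 1.57], [0, 2.5], [-1.57, 4.71], [0.05, 1.97], [-2.85, 2.85]. Speed limits (rad/s): [2.79, 2.79, 3.14, 3.14, 3.14, 3.14, 3.14].

INTERFACE

Orientations are given as a rotation vector (axis times angle).
In Python, from station import r gives the robot as it stands.
- The arm moves only by the shell command python3 -m pendant [OPENING], which reads ROWS from standard input. ROWS is a JSON list of rows, 1 to 5 of them, each of 6 numbers: dx, dy, dz in m, then a rotation vector rx, ry, rz in rad; each row shifts and turns the commanded pose from where the row before left it, along the tool's axes as they then stand; what a row does not reach is not made up. A row lasts 1/8 s, in which the tool goes at most 0.0625 m and 0.188 rad, less where a joint would pass 70% of its speed; a pose out of reach is approached as far as the arm can. OPENING is the finger opening in m, set as the command begins (- or left out keeps the last). The fingers move at their own pace and stop on an object; the grip force is fixed at half the most. Time passes only in rows, so rows that do not move let the fingers close. It prints the time, the measured TCP pose, the force, the opening and the grip force at its end. Input that does not fit is refused with a message, and nothing moves.
- r.state(): the state, without advancing time (a new reading comes with each control period).
- r.get_image(name): name is "side" or "top"; returns the picture (400x640x3 uint8, red, green, blue); there is no depth.
- r.camera_info(name): a dict with "fx", "fy", "cx", "cy" (pixels), "R" (3x3) and "t" (3): a world point X has camera coordinates R X + t. Camera axes: x right, y down, z forward; pixel columns grow to the right and rows downward; lengths in m; the calibration is good to about 2 mm. A picture is of the moment at which its call begins. camera_info takes no time and is no camera call.
- r.sign_off(): hands the job in; it is judged then, once.
The state is a dict: "clock": time; "q": joint angles; "dq": joint speeds; "joint_torque": joint torques, N m; "tool_pos": TCP position; "tool_rot": TCP orientation; "wrist_force": force on the tool from outside, world axes, zero at the start; "ft_torque": the same for the moment, N m; "finger_gap": finger opening in m; "grip_force": force on a finger pad.
Only numpy, scipy, OpenCV 4.12 (cv2) and the standard library are available. Lean on these libraries where they do the work, as an engineer would, in place of code of your own. Each camera call takes 0.05 s, during which the arm holds its last target. There are 200 camera calls.

TASK

Check the plate reader's optical filters: swing the blue cover flap at the front of the reader all the way back, bringing it gently onto its stop so that it stays open, then draw the filter slide (the insert with the orange grip) straight out of its lane towards the front and leave the blank insert beside it where it is. Carry the slide to the lit light pad and finish while still holding it there, level, with all three filter windows over the lit field and a few centimetres above it, touching neither the pad nor the reader.

Things in the scene. Friction and masses are not known exactly. Their poses are not given: they have to be found in the camera images.
- reader: Fixed plate reader, white, blue cover flap in front; body 230 (x) x 250 (y) x 85 mm high, rear display hump to 107 mm. Origin: on its centre line at bench height; x runs from its front face (-90 mm) to its rear (+140), y to its left. Under the flap: a bay floor 40 mm above the bench, x -90 to -20, open to the front once the flap is up; side cheeks inside y = +-115, tops at z 80 mm.
- flap (a joint): Angle of the cover flap (rad): 0 shut, grows as its front edge rises and swings back; 2.094 (120 degrees) on its stop, leaning back past upright. It weighs 0.2 kg on an easy hinge with slight friction: left below about 1.5 it falls shut, above about 1.9 it sinks onto the stop, in between it stays.
- flap_hinge (a point): Middle of the flap's hinge line, which runs along the reader's y; fixed at reader x = +20 mm, z = 85 mm.
- flap_handle (a point): Middle of the flap's steel pull bar, moving with the flap: round, 10 mm thick, straight for 90 mm along reader y. Flap shut: reader x -130, z 62 mm (150 mm before and 23 mm below the hinge line), 40 mm before the flap's front face (z 42 to 85). A gripper pointing straight down and closing along reader x can keep the bar pinched all the way, the bar turning in the pads.
- filter_slide: Loose slide (about 60 g), in either lane, x along the reader's x. Origin: centre of underside; 112 mm long. x -14 to +56 mm: dark frame 30 wide, 8 thick, three coloured windows, inside the lane. x -56 to -14: stem 12 mm wide with an orange finger grip, 12 mm thick (y), x -53 to -17, top 34 mm above the underside; pinch it across y. Comes free after about 70 mm of travel to the front.
- lane_left (a point): Mouth of the left lane in the optics housing (face at reader x -20, housing top z 85 mm): centre of its floor, reader y +42, z 40 mm. The lane is a level tunnel along reader x, 34 wide, 10.5 high, 72 mm deep: an insert has 2 mm play each side and 2.5 mm above, and cannot be lifted until drawn out.
- lane_right (a point): The same for the right lane, reader y -42 mm.
- filter_slide_grip (a point): Point in the orange grip of the filter slide: slide x = -35 mm, y = 0, 20 mm above the underside.
- filter_near (a point): Centre of the filter window nearest the grip: slide x = 0, 4 mm above the underside. Windows are 17 x 19 mm.
- filter_far (a point): Centre of the filter window farthest from the grip: slide x = +42 mm, 4 mm above the underside; the third window is midway.
- blank_insert: Loose grey blank insert with a white grip and no windows, in the other lane; same outer shape, size and origin as the filter slide. It stays where it is.
- lit_field (a point): Centre of the lit upper face of the light pad, 11 mm above the bench; axes as the light pad's. The lit field measures 130 (x) x 180 (y) mm.
- light_pad: Fixed slim LED light pad (grey rim, glowing white face) lying on the bench, 150 (x) x 200 (y) x 11 mm. Origin: centre of its underside.
- marker_1: Loose marker lying on the bench beside the reader's right-hand side (12 x 130 x 14 mm, along its y); bystander.
- petri_dish_1: Loose round petri dish, 90 mm across, 14 mm high, behind the light pad; origin: centre of its underside; bystander.
- well_plate_clear: Loose pale lidded well plate, 86 x 128 x 16 mm, on the bench at the far left; origin: centre of its underside; bystander.

How it is judged:
On the way, in this order (a step that is already met when the one before it is completed fails the run):
1. the cover flap has been swung back onto its stop and stays there (value of joint flap above 1.95 rad), for 0.3 s.
2. with the cover open, the filter slide is held in the gripper, drawn clear of its lane (value of joint flap above 1.95 rad and contact force between the fingers and filter_slide above 1 N and x of filter_slide in the frame of reader below -0.08 m), for 0.2 s.
At the end, for the whole second after the job is handed in: The flap is open within 0.14 rad of its stop; the filter slide is gripped, at rest, level within 10 degrees, with all its windows inside the outline of the lit field and 15 to 150 mm above it, touching neither pad nor reader; the blank insert is within 15 mm of where it was (value of joint flap above 1.95 rad and contact force between the fingers and filter_slide above 1 N and x of filter_near in the frame of lit_field between -0.057 and 0.057 m and y of filter_near in the frame of lit_field between -0.082 and 0.082 m and z of filter_near in the frame of lit_field between 0.015 and 0.15 m and x of filter_far in the frame of lit_field between -0.057 and 0.057 m and y of filter_far in the frame of lit_field between -0.082 and 0.082 m and z of filter_far in the frame of lit_field between 0.015 and 0.15 m and angle between filter_slide's own z axis and vertical below 0.18 rad and linear speed of filter_slide below 0.03 m/s and contact force between filter_slide and light_pad below 0.05 N and contact force between filter_slide and reader below 0.05 N and distance of blank_insert from where it was at the start of the episode below 0.015 m); the arm keeps its last pose, push and grip.
It fails at once if the cover flap is thrown onto its stop (faster than 2 rad/s in the last 0.2 rad) (value of joint flap above 1.9 rad and velocity of joint flap above 2 rad/s).
It fails at once if the blank insert is pulled out (distance of blank_insert from where it was at the start of the episode above 0.015 m).
It fails at once if a bystander is moved more than 30 mm (distance of any of marker_1, petri_dish_1, well_plate_clear from where it was at the start of the episode above 0.03 m).
It also fails if it takes over 64 s, if anything falls off the work surface, if the arm or the gripper's body presses on something with over 40 N, if the wrist force passes 120 N, or if a joint passes its speed limit or range.

## Working session

There is one attempt and no reset: what is moved stays moved. The work goes in short steps, Python scripts to look and compute and a shell command to move; the robot and the scene stay as the last step left them, time stands still between calls to the robot, and variables do not carry over. Pictures are saved under pics/ and viewed, at most 10 in all, crops included, and the job is handed in when it is done.

```bash
ls; mkdir -p pics
python3 - <<'E'
from station import r
import cv2
for n in("side","top"):
    cv2.imwrite(f"pics/{n}0.png",r.get_image(n)[:,:,::-1]); print(n,r.camera_info(n))
print(r.state(), r.grasp_offset)
E
```

```text
pics
side {'fx': 395.045836800542, 'fy': 395.045836800542, 'cx': 315.34547110732115, 'cy': 201.442337634983, 'R': array([[ 0.96274898, -0.27024159,  0.00915869],
       [-0.13539256, -0.51110863, -0.8487855 ],
       [ 0.23405823,  0.81592736, -0.52865801]]), 't': array([-0.6186902 ,  0.07823564,  1.13804047])}
top {'fx': 423.0902398861845, 'fy': 423.0902398861845, 'cx': 319.92415323591007, 'cy': 202.78810940927775, 'R': array([[ 0.01329235, -0.99980106,  0.01487093],
       [-0.99812623, -0.01415551, -0.0595286 ],
       [ 0.05972726, -0.01405179, -0.99811583]]), 't': array([-0.1896926 ,  0.57436476,  1.08849368])}
{'clock': 0.1, 'q': array([-1.42578092,  0.38377552,  0.0438438 ,  1.59938113, -0.01788255,
        1.16125151, -0.0498977 ]), 'dq': array([-0.00095833, -0.00054097,  0.0001461 , -0.00263115, -0.00230192,
        0.00072089, -0.00011307]), 'joint_torque': array([ 2.44745308e-03, -4.34723997e+01,  1.02927536e+00, -2.50453162e+01,
        1.09034948e-02,  5.45008763e-03,  4.09001728e-06]), 'tool_pos': array([0.15608863, 0.630102  , 0.23001513]), 'tool_rot': array([-0.38032955, -3.11833472,  0.00379894]), 'wrist_force': array([-0.25009307,  0.29526209, -0.00311332]), 'ft_torque': array([-0.0300642 , -0.040946  ,  0.00248503]), 'grip_force': 0.0, 'finger_gap': 0.08535743946022058} 0.0187
```

View pics/side0.png

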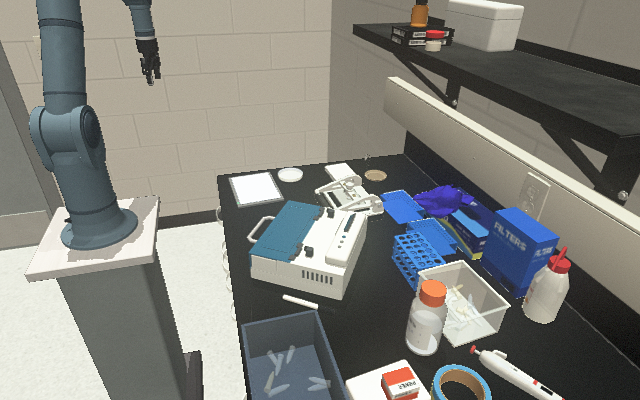

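View pics/top0.png

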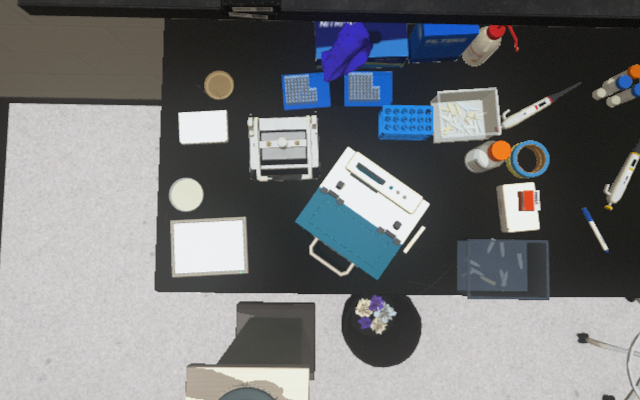

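The side view shows the shut blue flap with its handle at about (262,230) and the pad at (256,188). In the top view the reader is yawed about -30°, the handle is near (330,258) and the pad at (209,246). I'll zoom in on both.

Run:
```python
import cv2,numpy as np
t=cv2.imread("pics/top0.png");s=cv2.imread("pics/side0.png")
a=cv2.resize(t[140:290,280:440],None,fx=5,fy=5,interpolation=cv2.INTER_CUBIC)[:600]
a=cv2.resize(t[140:290,285:445],(640,600),interpolation=cv2.INTER_CUBIC)
b=cv2.resize(s[160:310,220:380],(640,600),interpolation=cv2.INTER_CUBIC)
cv2.imwrite("pics/ca.png",a);cv2.imwrite("pics/cb.png",b)
```

```text
(no output)
```

View pics/ca.png

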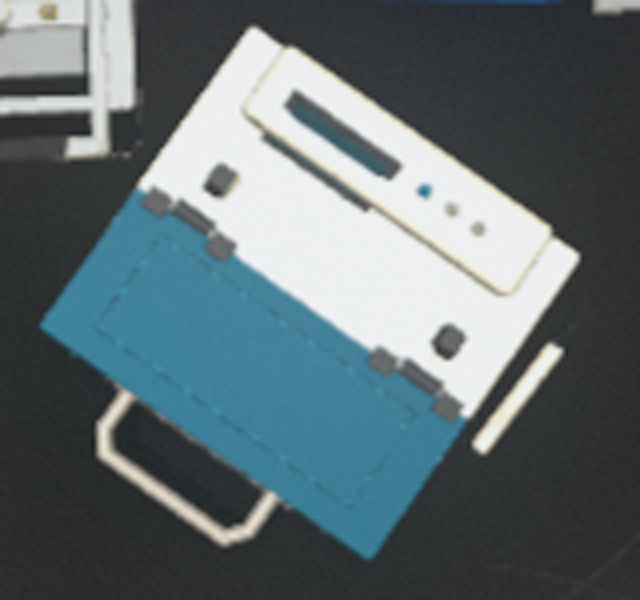

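View pics/cb.png

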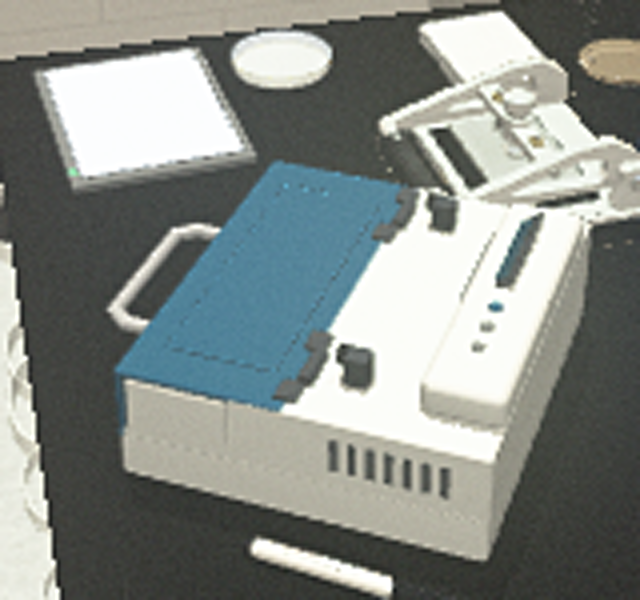

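The crops give the corners clearly. Top crop: flap front corners (42,326) and (368,558), rear corners (252,28) and (578,258), handle bar (102,440) to (228,540). Side crop: flap front corners (278,163) and (118,372), rear right top (494,460), handle (180,230) to (113,308).

```bash
cat > h.py <<'E'
import numpy as np,cv2
from station import r
from scipy.optimize import least_squares
from scipy.spatial.transform import Rotation as Ro
C={n:r.camera_info(n) for n in("top","side")}
def proj(n,X):
    c=C[n];p=c["R"]@np.asarray(X)+c["t"];return np.array([c["fx"]*p[0]/p[2]+c["cx"],c["fy"]*p[1]/p[2]+c["cy"]])
def tri(obs):
    return least_squares(lambda X:np.concatenate([proj(n,X)-uv for n,uv in obs]),[.6,0,.05])
def onz(n,uv,z):
    return least_squares(lambda q:proj(n,[q[0],q[1],z])-uv,[.6,0]).x
E
python3 - <<'E'
from h import *
T=lambda u,v:np.array([285+u/4,140+v/4]); S=lambda u,v:np.array([220+u/4,160+v/4])
for nm,a,b in[("flapFL",T(42,326),S(278,163)),("flapFR",T(368,558),S(118,372)),("rearR",T(578,258),S(494,460)),("h1",T(102,440),S(180,230)),("h2",T(228,540),S(113,308))]:
    s=tri([("top",a),("side",b)]);print(nm,s.x.round(4),s.fun.round(1))
obs=[("top",T(42,326),(-.09,.125,.085)),("top",T(368,558),(-.09,-.125,.085)),("top",T(252,28),(.14,.125,.085)),("top",T(578,258),(.14,-.125,.085)),
("side",S(278,163),(-.09,.125,.085)),("side",S(118,372),(-.09,-.125,.085)),("side",S(494,460),(.14,-.125,.085)),("side",S(487,558),(.14,-.125,0)),("side",S(126,470),(-.09,-.125,0))]
def W(q,p):
    c,s=np.cos(q[2]),np.sin(q[2]);return [q[0]+c*p[0]-s*p[1],q[1]+s*p[0]+c*p[1],p[2]+q[3]]
s=least_squares(lambda q:np.concatenate([proj(n,W(q,p))-uv for n,uv,p in obs]),[.6,-.3,-.5,0],loss="soft_l1")
print("reader",s.x.round(4),s.fun.reshape(-1,2).round(1).tolist())
print("handle",W(s.x,(-.13,0,.062)))
for n,box,z in(("top",(160,210,260,285),.011),("side",(225,168,290,210),.011)):
    im=r.get_image(n);x0,y0,x1,y1=box;g=im[y0:y1,x0:x1].min(2)
    m=(g>215).astype(np.uint8);k,l,st,ce=cv2.connectedComponentsWithStats(m);i=1+st[1:,4].argmax()
    cn=cv2.findContours((l==i).astype(np.uint8),0,2)[0][0]
    ap=cv2.approxPolyDP(cn,5,True)[:,0]+[x0,y0]
    P=np.array([onz(n,u,z) for u in ap]);print(n,ap.tolist(),P.round(3).tolist(),P.mean(0))
E
```

```text
flapFL [ 0.5284 -0.122   0.0835] [ 0.2 -0.9 -1.1  0. ]
flapFR [ 0.3895 -0.3231  0.0829] [ 0.1 -0.9 -0.9 -0. ]
rearR [ 0.5758 -0.4525  0.084 ] [ 0.4 -1.3 -1.2  0.1]
h1 [ 0.4552 -0.1591  0.0636] [-0.1  0.3  0.3 -0. ]
h2 [ 0.3969 -0.2385  0.0663] [ 0.1 -0.6 -0.6 -0. ]
reader [ 5.329e-01 -2.713e-01 -6.017e-01 -3.000e-04] [[-1.7, -1.4], [0.4, -0.2], [-0.5, -2.6], [0.9, -2.0], [-1.1, -1.2], [-1.6, -0.4], [-0.2, 0.1], [-0.2, 3.5], [-0.7, 2.2]]
handle [np.float64(0.42574313299485966), np.float64(-0.1976938248551107), np.float64(0.06169764847611941)]
top [[241, 220], [174, 224], [175, 272], [243, 269]] [[0.529, 0.024], [0.516, 0.199], [0.392, 0.192], [0.402, 0.016]] [0.45991164 0.10774669]
side [[268, 173], [231, 178], [240, 203], [280, 196]] [[0.521, 0.196], [0.39, 0.192], [0.402, 0.019], [0.532, 0.028]] [0.46129014 0.10868964]
```

```bash
cat >> h.py <<'E'
RD=(.533,-.271,-.602)
def w(p): # reader -> world
    c,s=np.cos(RD[2]),np.sin(RD[2]);return np.array([RD[0]+c*p[0]-s*p[1],RD[1]+s*p[0]+c*p[1],p[2]])
def go(tcp,yaw): # yaw = world heading of tool y, tool straight down
    st=r.state();R=Ro.from_rotvec(st["tool_rot"])
    y=np.array([np.cos(yaw),np.sin(yaw),0]);z=np.array([0,0,-1.]);T=Ro.from_matrix(np.c_[np.cross(y,z),y,z])
    print("d tool",R.inv().apply(np.asarray(tcp)-st["tool_pos"]).round(4),"rot",(R.inv()*T).as_rotvec().round(4),"pos",st["tool_pos"].round(4),"F",st["wrist_force"].round(1),"gap",round(st["finger_gap"],4),"grip",round(st["grip_force"],1),"t",st["clock"],"q7",st["q"][[0,6]].round(2))
E
echo '[[-0.05, -0.03, 0, 0, 0, 0.1], [-0.05, -0.03, 0, 0, 0, 0.1], [-0.05, -0.03, 0, 0, 0, 0.1], [-0.05, -0.03, 0, 0, 0, 0.1], [-0.05, -0.03, 0, 0, 0, 0.1]]' | python3 -m pendant 0.03
echo '[[-0.055, 0, 0, 0, 0, 0.11], [-0.055, 0, 0, 0, 0, 0.11], [-0.055, 0, 0, 0, 0, 0.11], [-0.055, 0, 0, 0, 0, 0.11], [-0.055, 0, 0, 0, 0, 0.11]]' | python3 -m pendant
python3 - <<'E'
from h import *
go(w((-.13,0,.2)),RD[2])
E
```

```text
clock: 0.82
tool_pos: [0.3175, 0.3888, 0.2313]
tool_rot: [1.146, 2.925, 0.001]
wrist_force: [0.6, -0.2, 0.2]
finger_gap: 0.0302
grip_force: 0.0
clock: 1.45
tool_pos: [0.4724, 0.1661, 0.2314]
tool_rot: [1.896, 2.504, 0.001]
wrist_force: [0.6, -0.3, 0.6]
finger_gap: 0.0302
grip_force: 0.0
d tool [-0.3373 -0.1433  0.0313] rot [ 7.000e-04 -4.000e-04  8.764e-01] pos [0.4724 0.1661 0.2314] F [ 0.6 -0.3  0.6] gap 0.0302 grip 0.0 t 1.45 q7 [-0.9  -0.09]
```

```bash
echo '[[-0.047, 0, 0, 0, 0, 0.11], [-0.047, 0, 0, 0, 0, 0.11], [-0.047, 0, 0, 0, 0, 0.11], [-0.047, 0, 0, 0, 0, 0.11]]' | python3 -m pendant >/dev/null
echo '[[-0.047, 0, 0, 0, 0, 0.11], [-0.047, 0, 0, 0, 0, 0.11], [-0.047, 0, 0, 0, 0, 0.11], [-0.047, 0, 0, 0, 0, 0.106], [0, 0, 0, 0, 0, 0]]' | python3 -m pendant >/dev/null
python3 - <<'E'
from h import *
go([.426,-.199,.0455],RD[2]);print(w((-.13,0,.062)))
E
```

```text
d tool [-0.0027 -0.003   0.1858] rot [-0.0002 -0.0001 -0.005 ] pos [ 0.4301 -0.1985  0.2313] F [0.7 0.5 0.4] gap 0.0302 grip 0.0 t 2.575 q7 [-0.51 -0.22]
[ 0.42585339 -0.19738204  0.062     ]
```

```bash
echo '[[-0.003, -0.003, 0.04, 0, 0, 0], [0, 0, 0.04, 0, 0, 0], [0, 0, 0.04, 0, 0, 0], [0, 0, 0.035, 0, 0, 0], [0, 0, 0.031, 0, 0, 0]]' | python3 -m pendant
echo '[[0, 0, 0, 0, 0, 0], [0, 0, 0, 0, 0, 0], [0, 0, 0, 0, 0, 0], [0, 0, 0, 0, 0, 0], [0, 0, 0, 0, 0, 0]]' | python3 -m pendant 0
python3 - <<'E'
from h import *
go([.426,-.199,.0455],RD[2])
t=r.get_image("top");s=r.get_image("side")
cv2.imwrite("pics/g.png",np.hstack([cv2.resize(a,(400,450),interpolation=cv2.INTER_CUBIC) for a in(t[150:300,290:423],s[170:320,210:343])])[:,:,::-1])
E
```

```text
clock: 3.2
tool_pos: [0.4287, -0.1937, 0.0436]
tool_rot: [-2.774, -1.472, 0.001]
wrist_force: [0.8, 0.5, 0.2]
finger_gap: 0.0301
grip_force: 0.0
clock: 3.82
tool_pos: [0.4273, -0.194, 0.0452]
tool_rot: [-2.774, -1.468, 0.001]
wrist_force: [-4.3, 3.1, -2.2]
finger_gap: 0.0081
grip_force: 58.5
d tool [-0.0049  0.0017 -0.0003] rot [-0.0028 -0.0008  0.0043] pos [ 0.4273 -0.194   0.0452] F [-4.3  3.1 -2.2] gap 0.0081 grip 58.5 t 3.825 q7 [-0.32  0.13]
```

View pics/g.png

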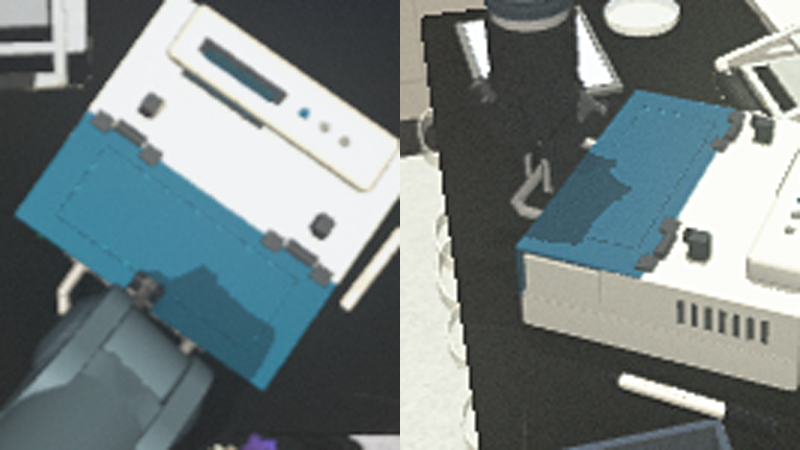

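The bar is pinched: opening 8 mm, grip 58 N. Next I work out the arc increments.

```bash
python3 - <<'E'
import numpy as np
t=np.linspace(0,2.1,21);p=t-.152
X=np.c_[-.1517*np.cos(p),-.1517*np.sin(p)];print(np.diff(X,axis=0).round(4).tolist())
E
echo '[[0, -0.002, -0.016, 0, 0, 0], [0, 0, -0.016, 0, 0, 0], [0, 0.002, -0.016, 0, 0, 0]]' | python3 -m pendant
```

```text
[[-0.0016, -0.0158], [0.0001, -0.0159], [0.0018, -0.0158], [0.0034, -0.0156], [0.005, -0.0151], [0.0066, -0.0145], [0.0081, -0.0137], [0.0095, -0.0128], [0.0107, -0.0118], [0.0119, -0.0106], [0.013, -0.0093], [0.0139, -0.0078], [0.0146, -0.0064], [0.0152, -0.0048], [0.0156, -0.0032], [0.0158, -0.0015], [0.0159, 0.0002], [0.0158, 0.0018], [0.0155, 0.0035], [0.0151, 0.0051]]
clock: 4.3
tool_pos: [0.4278, -0.1943, 0.094]
tool_rot: [-2.775, -1.468, 0.0]
wrist_force: [-2.3, 3.8, -3.2]
finger_gap: 0.0077
grip_force: 58.3
```

```bash
echo '[[0, 0.0034, -0.0156, 0, 0, 0], [0, 0.005, -0.015, 0, 0, 0], [0, 0.0066, -0.0145, 0, 0, 0], [0, 0.008, -0.0137, 0, 0, 0]]' | python3 -m pendant
echo '[[0, 0.0095, -0.0128, 0, 0, 0], [0, 0.0107, -0.0118, 0, 0, 0], [0, 0.012, -0.0106, 0, 0, 0], [0, 0.013, -0.0093, 0, 0, 0]]' | python3 -m pendant
python3 - <<'E'
from h import *
p=12*.1-.0-.152
p=11*.105-.152
go(w((.02-.1517*np.cos(p),0,.085+.1517*np.sin(p)-.0168)),RD[2])
E
```

```text
clock: 4.8
tool_pos: [0.4464, -0.2071, 0.1531]
tool_rot: [-2.774, -1.466, 0.001]
wrist_force: [-4.2, 4.9, -0.1]
finger_gap: 0.0077
grip_force: 58.4
clock: 5.3
tool_pos: [0.4833, -0.2323, 0.1992]
tool_rot: [-2.771, -1.465, 0.001]
wrist_force: [-10.2, 8.5, 14.2]
finger_gap: 0.0073
grip_force: 59.1
d tool [-0.0038  0.0013  0.0031] rot [-0.0069 -0.0027  0.0038] pos [ 0.4833 -0.2323  0.1992] F [-10.2   8.5  14.2] gap 0.0073 grip 59.1 t 5.3 q7 [-0.39  0.01]
```

```bash
echo '[[0, 0.0145, -0.0055, 0, 0, 0], [0, 0.015, -0.0055, 0, 0, 0], [0, 0.0152, -0.0045, 0, 0, 0]]' | python3 -m pendant
echo '[[0, 0.0156, -0.003, 0, 0, 0], [0, 0.0158, -0.0015, 0, 0, 0]]' | python3 -m pendant
python3 - <<'E'
from h import *
p=16*.105-.152
go(w((.02-.1517*np.cos(p),0,.085+.1517*np.sin(p)-.0168)),RD[2])
E
```

```text
clock: 5.68
tool_pos: [0.5258, -0.2614, 0.2191]
tool_rot: [2.771, 1.465, 0.012]
wrist_force: [1.3, -0.3, -3.0]
finger_gap: 0.0076
grip_force: 58.7
clock: 5.92
tool_pos: [0.5513, -0.279, 0.2214]
tool_rot: [2.77, 1.465, 0.009]
wrist_force: [-1.2, 2.0, 3.7]
finger_gap: 0.0073
grip_force: 61.3
d tool [-0.0038 -0.0061  0.0016] rot [ 0.0096 -0.0012  0.0041] pos [ 0.5513 -0.279   0.2214] F [-1.2  2.   3.7] gap 0.0073 grip 61.3 t 5.925 q7 [-0.26  0.09]
```

```bash
echo '[[0, 0.011, 0.001, 0, 0, 0], [0, 0.011, 0.002, 0, 0, 0], [0, 0.011, 0.0025, 0, 0, 0], [0, 0.011, 0.0035, 0, 0, 0]]' | python3 -m pendant
echo '[[0, 0.008, 0.003, 0, 0, 0], [0, 0.004, 0.002, 0, 0, 0], [0, 0, 0, 0, 0, 0]]' | python3 -m pendant
python3 - <<'E'
from h import *
p=2.094-.152
go(w((.02-.1517*np.cos(p),0,.085+.1517*np.sin(p)-.0168)),RD[2])
E
```

```text
clock: 6.42
tool_pos: [0.5885, -0.3045, 0.2129]
tool_rot: [2.767, 1.464, 0.01]
wrist_force: [0.8, -1.3, 5.3]
finger_gap: 0.0073
grip_force: 64.0
clock: 6.8
tool_pos: [0.5967, -0.3101, 0.2093]
tool_rot: [2.772, 1.466, 0.007]
wrist_force: [-4.3, 4.3, 13.9]
finger_gap: 0.0077
grip_force: 64.9
d tool [-0.0039  0.0004 -0.0003] rot [ 0.0076 -0.0013  0.0043] pos [ 0.5967 -0.3101  0.2093] F [-4.3  4.3 13.9] gap 0.0077 grip 64.9 t 6.8 q7 [-0.16  0.14]
```

```bash
echo '[[0, 0, 0, 0, 0, 0], [0, 0, 0, 0, 0, 0], [0, 0, 0, 0, 0, 0]]' | python3 -m pendant 0.03
echo '[[0, 0, -0.02, 0, 0, 0], [0, 0, -0.03, 0, 0, 0], [0, 0, -0.03, 0, 0, 0], [0, 0, 0, 0, 0, 0]]' | python3 -m pendant
python3 - <<'E'
from h import *
go(w((-.2,.1,.28)),RD[2]+np.pi/2)
t=r.get_image("top");s=r.get_image("side")
cv2.imwrite("pics/o.png",np.hstack([cv2.resize(a,(400,450),interpolation=cv2.INTER_CUBIC) for a in(t[150:300,290:423],s[170:320,210:343])])[:,:,::-1])
E
```

```text
clock: 7.18
tool_pos: [0.5945, -0.3084, 0.2028]
tool_rot: [2.776, 1.468, 0.0]
wrist_force: [0.4, 0.2, 0.1]
finger_gap: 0.0296
grip_force: 0.0
clock: 7.68
tool_pos: [0.5957, -0.3099, 0.2873]
tool_rot: [2.772, 1.465, 0.007]
wrist_force: [0.5, -0.6, -0.3]
finger_gap: 0.0297
grip_force: 0.0
d tool [ 0.0976 -0.2734  0.0052] rot [ 0.007   0.0057 -1.5672] pos [ 0.5957 -0.3099  0.2873] F [ 0.5 -0.6 -0.3] gap 0.0297 grip 0.0 t 7.675 q7 [-0.19  0.1 ]
```

View pics/o.png

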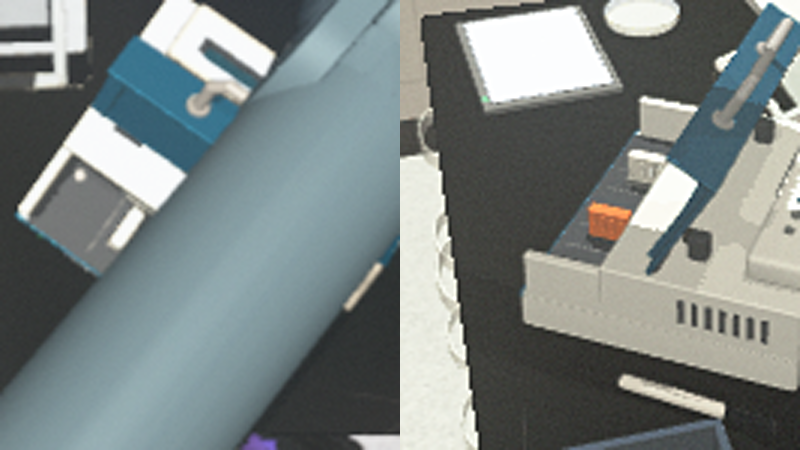

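The flap rests on its stop. The orange grip is in the right lane (side crop, (608,222)) and the white blank in the left. I'll back off towards the front and turn the tool 90°.

```bash
echo '[[0.02, -0.055, 0, 0, 0, 0], [0.02, -0.055, 0, 0, 0, 0], [0.02, -0.055, 0, 0, 0, 0], [0.02, -0.055, 0, 0, 0, 0], [0.02, -0.055, 0, 0, 0, 0]]' | python3 -m pendant 0.05
echo '[[0, 0, 0, 0, 0, -0.174], [0, 0, 0, 0, 0, -0.174], [0, 0, 0, 0, 0, -0.174], [0, 0, 0, 0, 0, -0.174], [0, 0, 0, 0, 0, -0.174]]' | python3 -m pendant
echo '[[0, 0, 0, 0, 0, -0.174], [0, 0, 0, 0, 0, -0.174], [0, 0, 0, 0, 0, -0.174], [0, 0, 0, 0, 0, -0.174], [0, 0, 0, 0, 0, 0]]' | python3 -m pendant >/dev/null
python3 - <<'E'
from h import *
go(w((-.2,.1,.28)),RD[2]+np.pi/2)
I={}
for n in("top","side"):
    im=r.get_image(n);I[n]=im;h=cv2.cvtColor(im,cv2.COLOR_RGB2HSV)
    m=((h[...,0]<16)&(h[...,0]>4)&(h[...,1]>170)&(h[...,2]>110)).astype(np.uint8);k,l,st,ce=cv2.connectedComponentsWithStats(m)
    for i in range(1,k):
        if st[i,4]>8 and 280<ce[i][0]<440 and 180<ce[i][1]<300:
            print(n,st[i],ce[i].round(1))
    print(n,proj(n,w((-.041,-.042,.074))),proj(n,w((-.041,-.042,.057))))
t,s=I["top"],I["side"]
cv2.imwrite("pics/p.png",np.hstack([cv2.resize(a,(400,400),interpolation=cv2.INTER_CUBIC) for a in(t[200:280,320:400],s[200:280,250:330])])[:,:,::-1])
E
```

```text
clock: 8.4
tool_pos: [0.4209, -0.0687, 0.2813]
tool_rot: [-2.776, -1.469, 0.002]
wrist_force: [0.8, 1.6, -0.8]
finger_gap: 0.0503
grip_force: 0.0
clock: 9.02
tool_pos: [0.422, -0.0704, 0.2815]
tool_rot: [-1.891, -2.507, 0.003]
wrist_force: [0.2, -0.4, -0.0]
finger_gap: 0.0497
grip_force: 0.0
d tool [-0.005  -0.0028  0.0018] rot [-0.0006 -0.0015 -0.002 ] pos [ 0.4222 -0.0702  0.2818] F [ 0.8 -1.2 -0.7] gap 0.0501 grip 0.0 t 9.65 q7 [-1.07  0.78]
top [354 239   9  13  15] [357.4 244.5]
top [357 244   7   9   9] [360. 248.]
top [360.36223308 242.96548167] [359.61680276 242.72715903]
side [281.48353465 239.9047046 ] [281.72910901 245.32012391]
```

View pics/p.png

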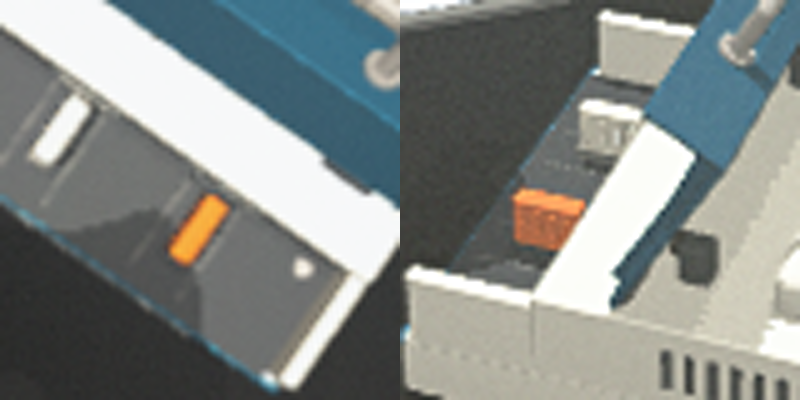

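The top crop shows the orange grip's upper face centred at (199,230), full-frame (359.8,246). The side crop shows its front top end at about (516,199), full-frame (273.2,239.8).

Run:
```python
from h import *
def inv(X):
    c,s=np.cos(RD[2]),np.sin(RD[2]);d=X[:2]-np.array(RD[:2]);return np.array([c*d[0]+s*d[1],-s*d[0]+c*d[1],X[2] if len(X)>2 else 0]).round(4)
s=tri([("top",np.array([356,251.6])),("side",np.array([273.2,239.8]))]);print("front top",s.x,inv(s.x),s.fun)
X=onz("top",np.array([359.8,246]),.074);print("centre",X,inv(X))
for u in((180,258),(218,200)):
    X=onz("top",np.array([320+u[0]/5,200+u[1]/5]),.074);print(inv(X))
# reader bay refs: right cheek front top corner, left housing
for u,z in(((290,385),.08),((62,80),.04),((185,180),.04)):
    X=onz("top",np.array([320+u[0]/5,200+u[1]/5]),z);print(u,inv(X))
X=onz("top",np.array([320+62/5,200+128/5]),.074);print("blank",inv(X))
g=inv(onz("top",np.array([359.8,246]),.074))
go(w((g[0],g[1],.2)),RD[2]+np.pi/2)
```

```text
front top [ 0.45507667 -0.27230003  0.07085889] [-0.0635 -0.0452  0.0709] [ 0.09262444 -0.49212246 -0.5029211   0.00811837]
centre [ 0.46792868 -0.2810627 ] [-0.0479 -0.0451  0.    ]
[-0.0647 -0.0453  0.    ]
[-0.0304 -0.0444  0.    ]
(290, 385) [-0.0844 -0.1243  0.    ]
(62, 80) [-0.0248  0.0523  0.    ]
(185, 180) [-0.0302 -0.0286  0.    ]
blank [-0.0459  0.0392  0.    ]
d tool [-0.1573 -0.1475  0.082 ] rot [-0.0006 -0.0008 -0.003 ] pos [ 0.4225 -0.0703  0.2821] F [-0.5 -0.4 -0. ] gap 0.0503 grip 0.0 t 9.75 q7 [-1.07  0.78]
```

```bash
echo '[[-0.039, -0.037, 0.02, 0, 0, 0], [-0.039, -0.037, 0.02, 0, 0, 0], [-0.039, -0.037, 0.02, 0, 0, 0], [-0.039, -0.037, 0.02, 0, 0, 0], [0, 0, 0.03, 0, 0, 0]]' | python3 -m pendant 0.04
echo '[[0, 0, 0.02, 0, 0, 0], [0, 0, 0, 0, 0, 0]]' | python3 -m pendant >/dev/null
python3 - <<'E'
from h import *
go([.468,-.281,.0455],RD[2]+np.pi/2)
E
```

```text
clock: 10.38
tool_pos: [0.4297, -0.2514, 0.2042]
tool_rot: [0.928, 2.96, -0.011]
wrist_force: [-1.3, 1.3, -1.0]
finger_gap: 0.0402
grip_force: 0.0
d tool [-0.0552 -0.0035  0.144 ] rot [ 0.0037  0.0379 -0.0007] pos [ 0.4198 -0.2442  0.1873] F [0.5 0.3 0.1] gap 0.0401 grip 0.0 t 10.625 q7 [-1.28  1.02]
```

```bash
echo '[[-0.02, 0, 0, 0, 0, 0], [-0.02, 0, 0, 0, 0, 0], [0, 0, 0, 0, 0, 0]]' | python3 -m pendant >/dev/null
python3 - <<'E'
from h import *
go([.468,-.281,.0455],RD[2]+np.pi/2);print(r.state()["q"].round(3))
E
```

```text
d tool [-0.0284 -0.0032  0.1642] rot [ 0.0069  0.0632 -0.0014] pos [ 0.4373 -0.2574  0.2076] F [-0.4 -0.5 -0.8] gap 0.0398 grip 0.0 t 11.0 q7 [-1.29  1.03]
[-1.289 -0.41   1.569  2.047  0.484  1.08   1.032]
```

Joints 2 and 3 are at their limits because the elbow has drifted sideways. I'll back off and turn the tool the other way, since a half turn gives the same grasp, while watching the joints.

```bash
echo '[[0.039, 0.037, -0.02, 0, -0.03, 0], [0.039, 0.037, -0.02, 0, 0, 0], [0.039, 0.037, -0.02, 0, 0, 0], [0, 0, 0, 0, 0, 0.17], [0, 0, 0, 0, 0, 0.17]]' | python3 -m pendant >/dev/null
python3 -c 'from station import r;s=r.state();print(s["tool_pos"],s["q"].round(2))'
echo '[[0, 0, 0, 0, 0, 0.17], [0, 0, 0, 0, 0, 0.17], [0, 0, 0, 0, 0, 0.17], [0, 0, 0, 0, 0, 0.17], [0, 0, 0, 0, 0, 0.17]]' | python3 -m pendant >/dev/null
echo '[[0, 0, 0, 0, 0, 0.17], [0, 0, 0, 0, 0, 0.17]]' | python3 -m pendant >/dev/null
python3 -c 'from station import r;s=r.state();print(s["tool_pos"],s["q"].round(2))'
echo '[[0, 0, 0, 0, 0, 0.17], [0, 0, 0, 0, 0, 0.17], [0, 0, 0, 0, 0, 0.17], [0, 0, 0, 0, 0, 0.17], [0, 0, 0, 0, 0, 0.17]]' | python3 -m pendant >/dev/null
python3 - <<'E'
from h import *
go([.468,-.281,.15],RD[2]-np.pi/2);print(r.state()["q"].round(3))
E
```

```text
[ 0.39869636 -0.0972961   0.25712834] [-0.79 -0.33  0.77  2.19  0.3   1.13  0.47]
[ 0.39861349 -0.09804131  0.25679626] [-0.56 -0.25  0.59  2.18  0.21  1.1  -0.63]
d tool [0.0327 0.185  0.1199] rot [ 0.0276 -0.0866  0.7555] pos [ 0.3986 -0.0981  0.2568] F [-0.3  0.4  0.7] gap 0.0401 grip 0.0 t 13.125 q7 [-0.43 -1.44]
[-0.427 -0.226  0.479  2.176  0.163  1.093 -1.441]
```

```bash
echo '[[0, 0, 0, 0, 0, 0.17], [0, 0, 0, 0, 0, 0.17], [0, 0, 0, 0, 0, 0.17], [0, 0, 0, 0, 0, 0.17], [0, 0, 0, 0, 0, 0.075]]' | python3 -m pendant >/dev/null
python3 - <<'E'
from h import *
go([.468,-.281,.15],RD[2]-np.pi/2);print(r.state()["q"].round(3))
E
```

```text
d tool [0.1504 0.1127 0.1198] rot [-0.0059 -0.0884  0.0036] pos [ 0.3986 -0.0981  0.2567] F [-0.6 -0.3  0.1] gap 0.0397 grip 0.0 t 13.75 q7 [-0.32 -2.17]
[-0.323 -0.209  0.388  2.173  0.134  1.087 -2.166]
```

```bash
echo '[[0, 0, 0, 0, -0.088, 0], [0.03, 0.022, 0, 0, 0, 0], [0.04, 0.03, 0, 0, 0, 0], [0.04, 0.03, 0.01, 0, 0, 0], [0.04, 0.03, 0.02, 0, 0, 0]]' | python3 -m pendant >/dev/null
echo '[[0, 0, 0.04, 0, 0, 0], [0, 0, 0, 0, 0, 0]]' | python3 -m pendant >/dev/null
python3 - <<'E'
from h import *
go([.468,-.281,.0455],RD[2]-np.pi/2);print(r.state()["q"].round(3))
E
```

```text
d tool [0.0138 0.0009 0.1373] rot [-0.0032  0.0076  0.0061] pos [ 0.4577 -0.2735  0.1829] F [-0.1  0.1  0.5] gap 0.04 grip 0.0 t 14.625 q7 [-0.12 -1.53]
[-0.121  0.254  0.669  1.947 -0.189  1.01  -1.532]
```

Well away from the limits now. Next I go down onto the grip.

```bash
echo '[[0.0138, 0.001, 0.02, 0, 0.008, 0.006], [0, 0, 0.03, 0, 0, 0], [0, 0, 0.03, 0, 0, 0], [0, 0, 0.02, 0, 0, 0], [0, 0, 0, 0, 0, 0]]' | python3 -m pendant >/dev/null
python3 - <<'E'
from h import *
go([.468,-.281,.0455],RD[2]-np.pi/2)
t,s=r.get_image("top"),r.get_image("side")
cv2.imwrite("pics/q.png",np.hstack([cv2.resize(a,(400,400),interpolation=cv2.INTER_CUBIC) for a in(t[200:280,320:400],s[200:280,250:330])])[:,:,::-1])
E
```

```text
d tool [-0.0039  0.0013  0.0402] rot [-0.0061 -0.0064  0.0017] pos [ 0.4716 -0.2822  0.0857] F [ 0.6 -0.1 -0.6] gap 0.04 grip 0.0 t 15.25 q7 [-0.04 -1.42]
```

View pics/q.png

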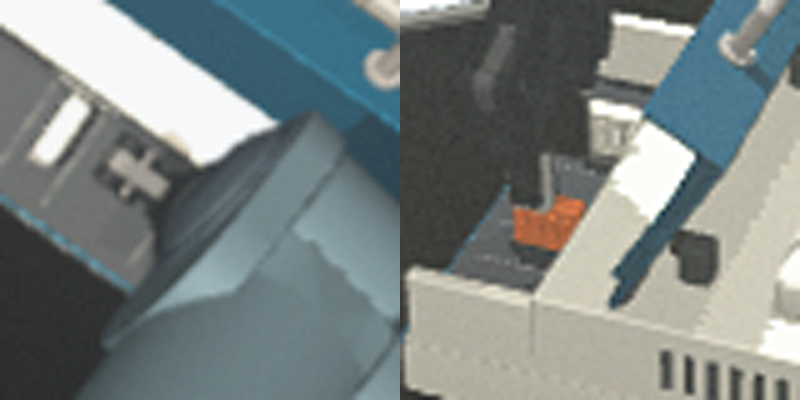

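The fingers straddle the orange grip, at (548,215) in the side crop. I go down the last 40 mm and close.

```bash
echo '[[-0.004, 0.001, 0.015, 0, -0.006, 0], [0, 0, 0.015, 0, 0, 0], [0, 0, 0.008, 0, 0, 0], [0, 0, 0, 0, 0, 0]]' | python3 -m pendant
echo '[[0, 0, 0, 0, 0, 0], [0, 0, 0, 0, 0, 0], [0, 0, 0, 0, 0, 0], [0, 0, 0, 0, 0, 0], [0, 0, 0, 0, 0, 0]]' | python3 -m pendant 0
python3 - <<'E'
from h import *
go([.468,-.281,.0455],RD[2]-np.pi/2);print(r.state()["q"].round(3))
E
```

```text
clock: 15.85
tool_pos: [0.4675, -0.2815, 0.0471]
tool_rot: [-2.996, 0.93, -0.003]
wrist_force: [-0.5, -0.2, -0.4]
finger_gap: 0.0397
grip_force: 0.0
clock: 16.48
tool_pos: [0.4691, -0.282, 0.0488]
tool_rot: [-2.996, 0.929, -0.009]
wrist_force: [0.3, 1.2, 3.1]
finger_gap: 0.0111
grip_force: 59.5
d tool [-0.0015 -0.0002  0.0033] rot [-0.0066 -0.0041  0.0005] pos [ 0.4691 -0.282   0.0488] F [0.3 1.2 3.1] gap 0.0111 grip 59.5 t 16.475 q7 [-0.01 -1.38]
[-0.007  0.486  0.569  1.999 -0.385  0.756 -1.379]
```

```bash
echo '[[-0.01, 0, 0.001, 0, 0, 0], [-0.013, 0, 0, 0, 0, 0], [-0.013, 0, 0, 0, 0, 0]]' | python3 -m pendant
python3 - <<'E'
from h import *
go(w((-.16,-.045,.0488)),RD[2]-np.pi/2);print(r.state()["q"].round(3))
E
```

```text
clock: 16.85
tool_pos: [0.4407, -0.2628, 0.0487]
tool_rot: [-2.997, 0.93, -0.017]
wrist_force: [4.2, -1.6, 6.1]
finger_gap: 0.0107
grip_force: 59.9
d tool [-0.0793 -0.0005 -0.0008] rot [-0.0064 -0.0092  0.0002] pos [ 0.4407 -0.2628  0.0487] F [ 4.2 -1.6  6.1] gap 0.0107 grip 59.9 t 16.85 q7 [-0.04 -1.4 ]
[-0.041  0.429  0.582  2.084 -0.365  0.716 -1.396]
```

```bash
echo '[[-0.013, 0, -0.001, 0, -0.008, 0], [-0.013, 0, 0, 0, 0, 0], [-0.013, 0, 0, 0, 0, 0], [-0.013, 0, 0, 0, 0, 0], [-0.013, 0, 0, 0, 0, 0]]' | python3 -m pendant
echo '[[-0.013, 0, 0, 0, 0, 0], [-0.01, 0, -0.002, 0, 0, 0], [0, 0, 0, 0, 0, 0]]' | python3 -m pendant
python3 - <<'E'
from h import *
go(w((-.16,-.045,.0488)),RD[2]-np.pi/2);print(r.state()["q"].round(3))
E
```

```text
clock: 17.48
tool_pos: [0.3847, -0.2248, 0.0486]
tool_rot: [-2.994, 0.929, 0.003]
wrist_force: [2.2, -1.8, 4.7]
finger_gap: 0.0111
grip_force: 59.9
clock: 17.85
tool_pos: [0.3624, -0.2093, 0.0494]
tool_rot: [-2.991, 0.928, 0.016]
wrist_force: [-1.0, 1.9, 3.3]
finger_gap: 0.0108
grip_force: 59.7
d tool [ 0.0155 -0.0007  0.0004] rot [-0.0061  0.0125  0.0006] pos [ 0.3624 -0.2093  0.0494] F [-1.   1.9  3.3] gap 0.0108 grip 59.7 t 17.85 q7 [-0.14 -1.48]
[-0.142  0.277  0.628  2.283 -0.277  0.663 -1.482]
```

The slide is clear of its lane, still gripped at 60 N. Now I lift it.

```bash
echo '[[0, 0, -0.01, 0, 0.01, 0], [0, 0, -0.03, 0, 0, 0], [0.01, 0, -0.04, 0, 0, 0], [0.01, 0, -0.04, 0, 0, 0], [0, 0, 0, 0, 0, 0]]' | python3 -m pendant
python3 - <<'E'
from h import *
go((.4045,.104,.165),.066-np.pi/2);print(r.state()["q"].round(3))
E
```

```text
clock: 18.48
tool_pos: [0.3847, -0.2248, 0.1739]
tool_rot: [-2.996, 0.93, -0.022]
wrist_force: [-0.4, 0.0, -0.6]
finger_gap: 0.011
grip_force: 59.1
d tool [-0.17   -0.2821  0.0093] rot [-0.0044 -0.0143 -0.6679] pos [ 0.3847 -0.2248  0.1739] F [-0.4  0.  -0.6] gap 0.011 grip 59.1 t 18.475 q7 [-0.25 -1.68]
[-0.252  0.039  0.716  2.162 -0.041  0.937 -1.685]
```

```bash
echo '[[-0.0085, -0.04, 0, 0, 0, -0.083], [-0.0085, -0.04, 0, 0, 0, -0.083], [-0.0085, -0.04, 0, 0, 0, -0.083], [-0.0085, -0.04, 0, 0, 0, -0.083]]' | python3 -m pendant
echo '[[-0.0085, -0.04, 0, 0, 0, -0.083], [-0.0085, -0.04, 0, 0, 0, -0.083], [-0.0085, -0.04, 0, 0, 0, -0.083], [-0.0085, -0.04, 0, 0, 0, -0.083], [0, 0, 0, 0, 0, 0]]' | python3 -m pendant
python3 - <<'E'
from h import *
go((.4045,.104,.075),.066-np.pi/2);print(r.state()["q"].round(3))
E
```

```text
clock: 18.98
tool_pos: [0.4235, -0.065, 0.17]
tool_rot: [-3.111, 0.418, -0.006]
wrist_force: [0.4, -0.3, -0.5]
finger_gap: 0.0108
grip_force: 59.1
clock: 19.6
tool_pos: [0.4121, 0.099, 0.1701]
tool_rot: [-3.139, -0.109, -0.006]
wrist_force: [-0.5, -1.0, 0.1]
finger_gap: 0.0111
grip_force: 59.1
d tool [-0.0076 -0.0054  0.0951] rot [-0.001  -0.0039  0.0034] pos [0.4121 0.099  0.1701] F [-0.5 -1.   0.1] gap 0.0111 grip 59.1 t 19.6 q7 [-0.65 -1.83]
[-0.655  0.01   0.325  2.191 -0.004  0.937 -1.829]
```

```bash
echo '[[-0.004, -0.003, 0.025, 0, -0.004, 0], [-0.004, -0.0024, 0.03, 0, 0, 0], [0, 0, 0.025, 0, 0, 0], [0, 0, 0.012, 0, 0, 0], [0, 0, 0, 0, 0, 0]]' | python3 -m pendant
python3 - <<'E'
from h import *
go((.4045,.104,.075),.066-np.pi/2);print(r.state()["q"].round(3))
t,s=r.get_image("top"),r.get_image("side")
cv2.imwrite("pics/f.png",np.hstack([cv2.resize(a,(400,450),interpolation=cv2.INTER_CUBIC) for a in(t[180:300,160:267],s[150:300,220:353])])[:,:,::-1])
E
```

```text
clock: 20.23
tool_pos: [0.4055, 0.1002, 0.0785]
tool_rot: [-3.14, -0.096, -0.001]
wrist_force: [0.7, 0.5, -0.7]
finger_gap: 0.0106
grip_force: 59.1
d tool [-0.0007 -0.0039  0.0035] rot [-0.0002 -0.0006 -0.005 ] pos [0.4055 0.1002 0.0785] F [ 0.7  0.5 -0.7] gap 0.0106 grip 59.1 t 20.225 q7 [-0.64 -1.77]
[-0.643  0.171  0.322  2.27  -0.083  0.711 -1.773]
```

View pics/f.png

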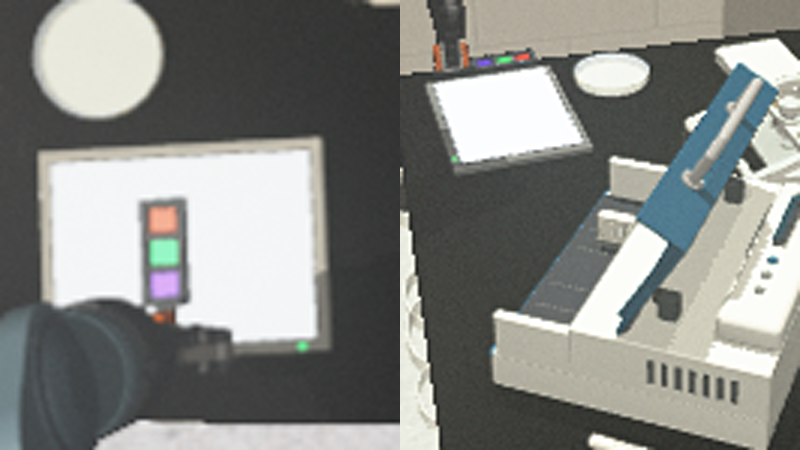

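All three windows sit over the lit field (top crop, column 164, rows 219–285) and the flap is open. I'll check heights and position by triangulation before handing in.

Run:
```python
from h import *
for a,b in(((165,285),(485,63)),((164,219),(524,57))):
    s=tri([("top",np.array([160+a[0]/3.75,180+a[1]/3.75])),("side",np.array([220+(b[0]-400)/3,150+b[1]/3]))]);X=s.x
    d=X[:2]-[.4605,.108];c,q=np.cos(.066),np.sin(.066);print(X.round(4),"field",(c*d[0]+q*d[1]).round(4),(-q*d[0]+c*d[1]).round(4),(X[2]-.011).round(4),s.fun.round(1))
```

```text
[0.4408 0.1009 0.0776] field -0.0202 -0.0058 0.0666 [ 0.1 -0.8 -1.  -0. ]
[0.4836 0.1026 0.0784] field 0.0227 -0.0069 0.0674 [ 0.1 -0.7 -1.  -0. ]
```

Both windows are inside the limits, level and about 67 mm above the field.

```bash
echo '[[0, 0, 0, 0, 0, 0], [0, 0, 0, 0, 0, 0], [0, 0, 0, 0, 0, 0]]' | python3 -m pendant && python3 -c 'from station import r;print(r.sign_off())'
```

```text
clock: 20.7
tool_pos: [0.4069, 0.1015, 0.0799]
tool_rot: [-3.138, -0.098, -0.007]
wrist_force: [-0.1, -0.5, -0.5]
finger_gap: 0.0109
grip_force: 59.1
the job is handed in; nothing more can be done
None
```

The job is handed in at 20.7 s (no verdict came back): the flap is open on its stop, the blank insert is still in its lane, and the filter slide is held level with its windows about 67 mm above the lit field, touching nothing.

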